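# Sockets back on the rail in order of size

## Task

The torque job is finished: put the four loose sockets back on the socket rail in order of size, the smallest next to the red end stop and the largest at the black end. Each goes upright on its own clip, hexagon opening up, pushed fully down over the stud so that it stands on the clip, and is then let go.

Things in the scene. Friction and masses are not known exactly. Their poses are not given: they have to be found in the camera images.
- socket_1: smallest of four loose grey steel hexagon sockets: round, 22 mm outside diameter, 38 mm high, straight-sided, about 60 g. Stands on the bench, hexagon opening up. Origin: centre of its underside; z up along its axis; yaw is free. Underneath is a drive recess, 13 mm wide, 16 mm deep, flared to 17 mm at the mouth.
- socket_2: second smallest of four loose grey steel hexagon sockets: round, 30 mm outside diameter, 42 mm high, narrower (26 mm) foot below 18 mm height, about 110 g. Stands on the bench, hexagon opening up. Origin: centre of its underside; z up along its axis; yaw is free. Underneath is a drive recess, 13 mm wide, 16 mm deep, flared to 17 mm at the mouth.
- socket_3: second largest of four loose grey steel hexagon sockets: round, 40 mm outside diameter, 50 mm high, narrower (32 mm) foot below 20 mm height, about 210 g. Stands on the bench, hexagon opening up. Origin: centre of its underside; z up along its axis; yaw is free. Underneath is a drive recess, 13 mm wide, 16 mm deep, flared to 17 mm at the mouth.
- socket_4: largest of four loose grey steel hexagon sockets: round, 50 mm outside diameter, 57 mm high, narrower (36 mm) foot below 24 mm height, about 360 g. Stands on the bench, hexagon opening up. Origin: centre of its underside; z up along its axis; yaw is free. Underneath is a drive recess, 13 mm wide, 16 mm deep, flared to 17 mm at the mouth.
- clip_1: one of four identical black clips on the rail, 36 x 28 mm, 8 mm high, 54 to 78 mm apart; names in no order, all fixed. Origin: centre of its underside, 16 mm above the bench; z up. On top a steel stud, 10 mm diameter, 13 mm high, upper 7 mm tapering to a 3 mm nose. A socket slides on freely (1.5 mm play, nothing snaps); seated, its origin is 8 mm above the clip's.
- clip_2: one of four identical black clips on the rail, 36 x 28 mm, 8 mm high, 54 to 78 mm apart; names in no order, all fixed. Origin: centre of its underside, 16 mm above the bench; z up. On top a steel stud, 10 mm diameter, 13 mm high, upper 7 mm tapering to a 3 mm nose. A socket slides on freely (1.5 mm play, nothing snaps); seated, its origin is 8 mm above the clip's.
- clip_3: one of four identical black clips on the rail, 36 x 28 mm, 8 mm high, 54 to 78 mm apart; names in no order, all fixed. Origin: centre of its underside, 16 mm above the bench; z up. On top a steel stud, 10 mm diameter, 13 mm high, upper 7 mm tapering to a 3 mm nose. A socket slides on freely (1.5 mm play, nothing snaps); seated, its origin is 8 mm above the clip's.
- clip_4: one of four identical black clips on the rail, 36 x 28 mm, 8 mm high, 54 to 78 mm apart; names in no order, all fixed. Origin: centre of its underside, 16 mm above the bench; z up. On top a steel stud, 10 mm diameter, 13 mm high, upper 7 mm tapering to a 3 mm nose. A socket slides on freely (1.5 mm play, nothing snaps); seated, its origin is 8 mm above the clip's.
- rail: the socket rail: a bright aluminium strip with a groove along its top, 32 mm wide, 16 mm high, 280 mm long with its end stops, fixed to the bench. Origin: centre of its underside; its y axis runs along it, x across it, z up. The clips sit along its middle line.
- stop_red: the red plastic end stop of the rail, 36 x 12 x 20 mm, which marks the rail's small end; it may be at either end (the stop at the other end is black). Origin: centre of its underside, on the bench, on the rail's middle line, 29 to 41 mm from the nearest clip.
Things that resemble listed ones, but are neither listed nor needed, are in the scene too. Leave any orange look-alike of the socket_1 alone.

How it is judged:
By the outcome, as a careful person would: the job done as asked, in the order asked, and still so for the second after the job is handed in, with the robot touching nothing.
It also fails if it takes over 90 s, if anything falls off the work surface, if the arm or the gripper's body presses on something with over 40 N, if the wrist force passes 120 N, or if a joint passes its speed limit or range.

## Robot

A 6-joint arm with a two-finger parallel gripper is mounted at the origin on a cart in front of the work surface, level with it; the furniture and walls round the work are solid. World frame = base frame: x ahead of the robot, y to its left, z up, the work surface at z = 0. Lengths are in m, angles in rad, forces in N, time in s.
With the tool pointing down it reaches from about 0.35 to 0.775 m from the base axis. Payload 7.3 kg.
Tool frame: the origin (TCP) lies at the very end of the fingers, on their centre line; the grasp point (between the pads) lies 19 mm behind it (robot.tcp_to_grasp is the z of the grasp point in the tool frame, in m); z points along the fingers, y is the line along which they close (so a half turn about z gives the same grasp; the last joint's range is limited). The gripper opens to 92 mm and grips with 3 to 60 N. Pads are 19 mm wide; open, the fingers measure 130 mm over their backs; the gripper's body (75 mm by 190 mm) begins 47 mm behind the grasp point.
Start: joints at [-1.475, 0.342, 1.524, -0, 1.275, -0.146], TCP at [0.126, -0.51, 0.227] pointing down, gripper open.
Joint ranges: [-2.53, 2.53], [-0.77, 2.02], [0.04, 2.7], [-1, 4.14], [0.28, 2.66], [-3.11, 3.11]. Speed limits (rad/s): [2.57, 2.57, 3.14, 3.14, 3.14, 3.14].

## Interface

Orientations are given as [roll, pitch, yaw] about the fixed x, y, z axes, in that order (R = Rz(yaw) Ry(pitch) Rx(roll)).
In Python, from cell import monitor, read_camera, get_calibration, job, robot gives the robot as it stands. The module is installed in compiled form; this text tells all that it offers.
- The arm moves only by the tool send_rows, never from a script. Its argument "targets" is a list of rows, each an object with "translation": the shift along the tool's x, y, z in cm, a list of three; "spin": the turn about the tool's z in degrees; "jaw": the opening, from 0 (shut) to 1 (fully open). A call has exactly 5 rows; each row is the pose to reach, as a shift and turn from the pose commanded when the call began, along the tool's axes at that moment; what a row does not reach only later rows make up. A row lasts 1/10 s, in which the tool goes at most 50 mm and 8.59 degrees, less where a joint would pass 70% of its speed; a pose out of reach is approached as far as the arm can. A call with a gripper value outside its range is refused whole. The fingers move at their own pace and stop on an object; "force" is the grip in N (left out, the last holds). Time passes only in rows, so rows that repeat a pose let the fingers close, or fill a call up. It gives the time, the measured TCP pose, the force, the opening and the grip force at its end, in the units of the state.
- monitor.observe(): the state, without advancing time (a new reading comes with each control period).
- read_camera(name): name is "scene" or "top"; returns (picture, depth): 384x512x3 uint8, red, green, blue; 384x512 float32, m along the optical axis (not along the pixel's ray), 0 where there is no reading.
- get_calibration(name): a dict with "intrinsics" (3x3 intrinsics, pixels), "D" ([k1, k2, p1, p2, k3] as OpenCV has them; the pictures are not rectified), "origin" and "orientation" of the camera in the world. Camera axes: x right, y up, looking along -z (the intrinsics and any distortion apply to the point x, -y, -z); pixel columns grow to the right and rows downward; lengths in m; the calibration is good to about 2 mm. A picture is of the moment at which its call begins. get_calibration takes no time and is no camera call.
- job.hand_in(): hands the job in; it is judged then, once.
The state is a dict: "time": time; "qpos": joint angles; "qvel": joint speeds; "joint_efforts": joint torques, N m; "tool_pos": TCP position; "tool_rot": TCP orientation; "contact_force": force on the tool from outside, world axes, zero at the start; "torque": the same for the moment, N m; "opening": finger opening in m; "grip_force": force on a finger pad.
Only numpy, scipy, OpenCV 4.12 (cv2) and the standard library are available. Lean on these libraries where they do the work, as an engineer would, in place of code of your own. Each camera call takes 0.05 s, during which the arm holds its last target. There are 200 camera calls.

## Working session

There is one attempt and no reset: what is moved stays moved. The work goes in short steps, Python scripts to look and compute and a tool call to move; the robot and the scene stay as the last step left them, time stands still between calls to the robot, and variables do not carry over. Pictures are saved under pics/ and viewed, at most 14 in all, crops included, and the job is handed in when it is done.

Besides the shell and the picture viewer there is one more tool, called after "Request:" by a JSON object that holds its "method" and its "body", one argument or row to a line. send_rows: Moves the arm, as the interface text tells. Its arguments: {"type":"object","properties":{"targets":{"type":"array"},"force":{"type":"number"}},"required":["targets"]}

```bash
mkdir -p pics; cat > h.py <<'E'
import numpy as np, cv2
from scipy.spatial.transform import Rotation as R
from cell import monitor, read_camera, get_calibration, job, robot
def cal(n):
    c=get_calibration(n); o=np.array(c["orientation"],float)
    M=o if o.shape==(3,3) else (R.from_euler('xyz',o).as_matrix() if o.size==3 else None)
    return np.array(c["intrinsics"]),np.array(c["D"],float),np.array(c["origin"]),M
def ray(n,uv):
    K,D,o,M=cal(n); p=cv2.undistortPoints(np.array(uv,float).reshape(-1,1,2),K,D).reshape(-1,2)
    return o,np.c_[p[:,0],-p[:,1],-np.ones(len(p))]@M.T
def onplane(n,uv,z):
    o,d=ray(n,uv); return o+d*((z-o[2])/d[:,2])[:,None]
def cloud(n,dep):
    h,w=dep.shape; v,u=np.mgrid[:h,:w]; o,d=ray(n,np.c_[u.ravel(),v.ravel()])
    return (o+d*dep.ravel()[:,None]).reshape(h,w,3)
def proj(n,P):
    K,D,o,M=cal(n); q=(np.atleast_2d(P)-o)@M; q=q*[1,-1,-1]
    return cv2.projectPoints(q.reshape(-1,1,3),np.zeros(3),np.zeros(3),K,D)[0].reshape(-1,2)
E
python3 - <<'E'
from h import *
for n in("scene","top"):
    c=get_calibration(n); print(n,c)
    p,d=read_camera(n); np.savez(f"{n}0.npz",p=p,d=d)
    cv2.imwrite(f"pics/{n}0.png",cv2.resize(p[:,:,::-1],(768,576)))
print(monitor.observe(),robot.tcp_to_grasp)
E
```

```text
scene {'intrinsics': array([[470.01559936,   0.        , 255.60634493],
       [  0.        , 470.01559936, 195.83187479],
       [  0.        ,   0.        ,   1.        ]]), 'D': array([-0.01710311,  0.        ,  0.        ,  0.        ,  0.        ]), 'origin': array([-0.11962431,  0.55750325,  0.79279949]), 'orientation': array([ 0.795225  , -0.01954933, -2.18894323])}
top {'intrinsics': array([[412.36627054,   0.        , 262.250748  ],
       [  0.        , 412.36627054, 191.37068603],
       [  0.        ,   0.        ,   1.        ]]), 'D': array([-0.10892299,  0.        ,  0.        ,  0.        ,  0.        ]), 'origin': array([0.44841529, 0.11131533, 1.03365736]), 'orientation': array([ 0.07718845,  0.00203731, -1.57704647])}
{'time': 0.1, 'qpos': array([-1.47500632e+00,  3.42658767e-01,  1.52488699e+00,  3.08527665e-05,
        1.27542795e+00, -1.45979184e-01]), 'qvel': array([ 0.00246752, -0.00312814, -0.00374367,  0.00133003,  0.00096845,
       -0.00213485]), 'joint_efforts': array([ 1.73767494e-03, -4.32004094e+01, -2.44695640e+01,  7.19901058e-02,
        5.26809634e-02, -3.77819094e-05]), 'tool_pos': array([ 0.12570303, -0.50936377,  0.22612355]), 'tool_rot': array([-3.14023059e+00, -2.30079252e-04,  2.41760036e-01]), 'contact_force': array([0.06941316, 0.53831137, 0.0830441 ]), 'torque': array([0.01805936, 0.01240405, 0.04129828]), 'grip_force': 0.0, 'opening': 0.09181943665020421} -0.0188
```

View pics/top0.png

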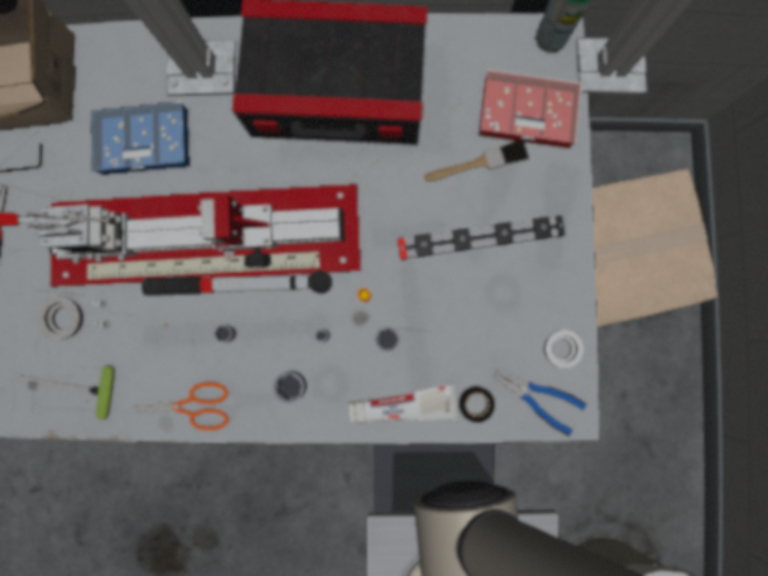

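View pics/scene0.png

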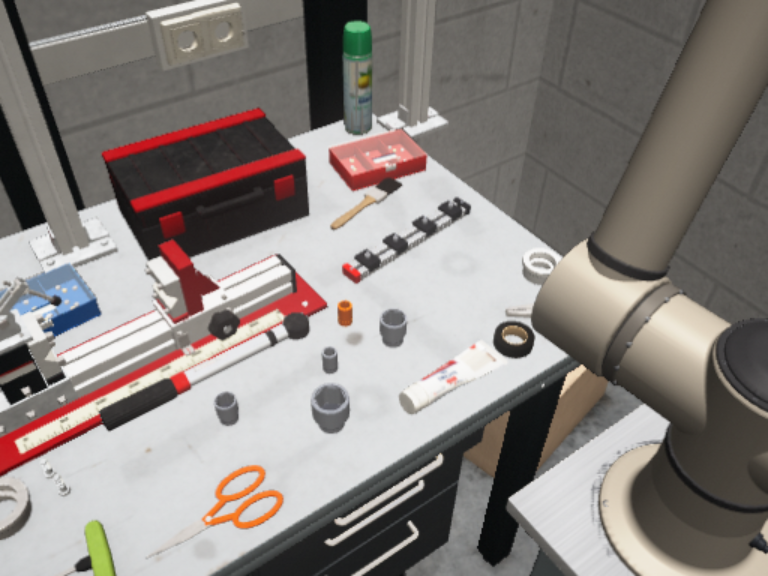

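Top view (768-px scale) shows four grey sockets: smallest at (323,336), second at (226,333), third at (387,339) and largest at (290,385). The orange look-alike is at (364,295) and gets left alone. The rail runs from the red stop (402,247) to the black end (560,226), with clips at about (423,245), (461,239), (503,233) and (542,228). The scene view agrees.

```bash
cat > m.py <<'E'
from h import *
from scipy.optimize import least_squares
T=np.load("top0.npz");S=np.load("scene0.npz")
C={"top":cloud("top",T["d"]),"scene":cloud("scene",S["d"])}
g=C["top"]; uv={"s1":(323,336),"s2":(226,333),"s3":(387,339),"s4":(290,385),"orange":(364,295)}
H=dict(s1=.038,s2=.042,s3=.05,s4=.057,orange=.038); Rr=dict(s1=11,s2=15,s3=20,s4=25,orange=11)
for k,(u,v) in uv.items():
    c=onplane("top",[(u/1.5,v/1.5)],H[k])[0]
    for n in C:
        P=C[n].reshape(-1,3); b=P[np.hypot(*(P[:,:2]-c[:2]).T)<.04]
        q=b[(b[:,2]>H[k]*.6)&(b[:,2]<.08)]
        if n=="top": r=q[q[:,2]>H[k]-.006]
        else: r=q
        if len(r)<5: print(k,n,len(r)); continue
        e=cv2.minEnclosingCircle((r[:,:2]*1000).astype(np.float32))
        print(k,n,"guess",c.round(4),"n",len(r),"zmax",np.percentile(r[:,2],95).round(4),"circ mm",np.round(e[0],1),round(e[1],1),"want",Rr[k])
# table plane
for n in C:
    P=C[n].reshape(-1,3); a=P[(P[:,0]>.3)&(P[:,0]<.55)&(P[:,1]>-.05)&(P[:,1]<.35)]; print(n,"table z",np.median(a[:,2]))
for n in C:
    P=C[n]; I=(T if n=="top" else S)["p"]; hsv=cv2.cvtColor(I,cv2.COLOR_RGB2HSV)
    a=onplane("top",[(402/1.5,247/1.5),(560/1.5,226/1.5)],.02)
    if n=="top":print(a.round(4))
    m=((hsv[:,:,0]<8)|(hsv[:,:,0]>172))&(hsv[:,:,1]>150)&(np.linalg.norm(P[:,:,:2]-a[0,:2],axis=2)<.03)&(P[:,:,2]>.013)
    print(n,"red",m.sum(),np.median(P[m],0).round(4))
for n,I in(("top",T["p"]),("scene",S["p"])):
    uvp=proj(n,np.c_[a[:,:2],[.02,.02]]); x0,y0=uvp.min(0).astype(int)-20; x1,y1=uvp.max(0).astype(int)+20
    print(n,x0,y0,x1,y1)
    s=800/(x1-x0) if (x1-x0)*1.0/(y1-y0)>1.4 else 590/(y1-y0)
    s=min(s,590/(y1-y0)); cv2.imwrite(f"pics/rail_{n}.png",cv2.resize(I[y0:y1,x0:x1,::-1],None,fx=s,fy=s,interpolation=cv2.INTER_CUBIC)); print("scale",s)
E
python3 m.py
```

```text
s1 top guess [0.4472 0.2265 0.038 ] n 34 zmax 0.0392 circ mm [448.2 229.9] 10.4 want 11
s1 scene guess [0.4472 0.2265 0.038 ] n 94 zmax 0.0381 circ mm [448.7 230. ] 12.1 want 11
s2 top guess [0.4525 0.3834 0.042 ] n 51 zmax 0.0433 circ mm [451.3 388.5] 15.1 want 15
s2 scene guess [0.4525 0.3834 0.042 ] n 179 zmax 0.0427 circ mm [453.4 390.6] 16.4 want 15
s3 top guess [0.4419 0.1235 0.05  ] n 82 zmax 0.0516 circ mm [441.9 123.5] 19.7 want 20
s3 scene guess [0.4419 0.1235 0.05  ] n 246 zmax 0.0504 circ mm [442.5 123.2] 20.7 want 20
s4 top guess [0.3704 0.2765 0.057 ] n 151 zmax 0.059 circ mm [367.8 280.8] 24.9 want 25
s4 scene guess [0.3704 0.2765 0.057 ] n 450 zmax 0.0575 circ mm [367.3 278.3] 26.6 want 25
orange top guess [0.5129 0.1603 0.038 ] n 34 zmax 0.0402 circ mm [514.6 161.4] 10.7 want 11
orange scene guess [0.5129 0.1603 0.038 ] n 88 zmax 0.0384 circ mm [515.6 161.3] 11.5 want 11
top table z 0.00013392722308447347
scene table z -0.0005290758334385304
[[ 0.5931  0.0982  0.02  ]
 [ 0.6274 -0.1661  0.02  ]]
top red 31 [0.5875 0.0983 0.0198]
scene red 48 [0.5885 0.1005 0.0182]
top 248 130 393 184
scale 5.517241379310345
scene 213 114 327 198
scale 7.023809523809524
```

View pics/rail_top.png

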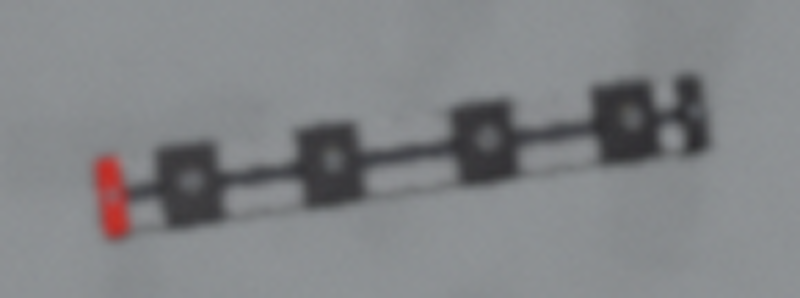

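View pics/rail_scene.png

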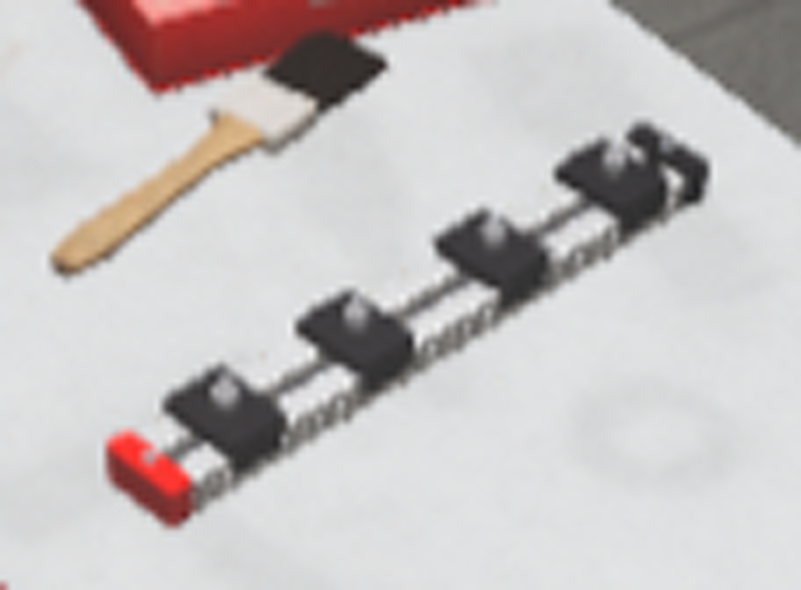

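Confirmed in the crops: one red stop at the left end of the top crop (112,197), studs near (192,182), (333,160), (487,138) and (631,118), and a black stop at the right. Next I triangulate the studs across both views.

```bash
cat > clips.py <<'E'
from h import *
g={"top":(np.array([(192,182),(333,160),(487,138),(631,118)])/5.517+[248,130]-.4),
   "scene":(np.array([(224,388),(355,314),(493,231),(616,155)])/7.0238+[213,114]-.4)}
Z={}
for n in g:
    I=np.load(n+"0.npz")["p"].astype(float).mean(2); out=[]
    for u,v in g[n]:
        x,y=int(round(u)),int(round(v)); w=I[y-2:y+3,x-2:x+3]; b=np.clip(w-np.median(w)-5,0,None)
        yy,xx=np.mgrid[y-2:y+3,x-2:x+3]; out.append(((b*xx).sum()/b.sum(),(b*yy).sum()/b.sum()))
    Z[n]=np.array(out); print(n,(Z[n]-g[n]).round(2).tolist())
o1,d1=ray("top",Z["top"]);o2,d2=ray("scene",Z["scene"]);P=[]
for a,b in zip(d1,d2):
    t=np.linalg.lstsq(np.c_[a,-b],o2-o1,rcond=None)[0]; p,q=o1+a*t[0],o2+b*t[1]; P.append((p+q)/2); print(((p+q)/2).round(4),"gap mm",(np.linalg.norm(p-q)*1000).round(1))
for n in Z: print(n,onplane(n,Z[n],.032).round(4).tolist())
# clip top masks in top view
I=np.load("top0.npz")["p"].mean(2); m=cv2.morphologyEx((I<85).astype(np.uint8),cv2.MORPH_CLOSE,np.ones((3,3)));m=cv2.morphologyEx(m,cv2.MORPH_OPEN,np.ones((5,5)))
k,l,s,c=cv2.connectedComponentsWithStats(m)
for u in g["top"]:
    i=np.argmin(np.linalg.norm(c-u,axis=1)); print("mask",s[i].tolist(),onplane("top",[c[i]],.020)[0].round(4))
P=np.array(P); a=np.polyfit(P[:,1],P[:,0],1); print("line",a,"tilt deg",np.degrees(np.arctan(-a[0])), "gaps",np.linalg.norm(np.diff(P[:,:2],axis=0),axis=1).round(4))
E
python3 clips.py
```

```text
top [[-0.27, -0.25], [-0.08, -0.04], [0.07, 0.01], [0.15, -0.04]]
scene [[0.15, 0.03], [0.46, -1.2], [0.94, -1.76], [0.22, -0.71]]
[0.5967 0.0634 0.0319] gap mm 0.8
[ 0.6052 -0.      0.034 ] gap mm 1.4
[ 0.6136 -0.0695  0.0374] gap mm 3.1
[ 0.6234 -0.1346  0.0352] gap mm 1.9
top [[0.597, 0.0637, 0.032], [0.606, 0.0003, 0.032], [0.6155, -0.0692, 0.032], [0.6245, -0.1347, 0.032]]
scene [[0.5964, 0.0631, 0.032], [0.6067, -0.002, 0.032], [0.618, -0.0752, 0.032], [0.626, -0.1384, 0.032]]
mask [277, 157, 11, 14, 140] [0.5965 0.0636 0.02  ]
mask [302, 153, 12, 14, 149] [0.6055 0.     0.02  ]
mask [330, 149, 12, 14, 150] [ 0.6153 -0.0701  0.02  ]
mask [356, 145, 11, 14, 140] [ 0.6248 -0.1348  0.02  ]
line [-0.13315263  0.60506665] tilt deg 7.584470532827136 gaps [0.064  0.0699 0.0659]
```

Request:
{"method": "send_rows", "body": {
  "targets": [
    {"translation":[3.6,-2.3,0],"spin":-8.4,"jaw":0.75},
    {"translation":[7.2,-4.6,0],"spin":-16.8,"jaw":0.75},
    {"translation":[10.8,-6.9,0],"spin":-25.2,"jaw":0.75},
    {"translation":[14.4,-9.2,0],"spin":-33.6,"jaw":0.75},
    {"translation":[18,-11.5,0],"spin":-42,"jaw":0.75}
  ],
  "force": 30
}}

```text
time: 0.6
tool_pos: [0.2737, -0.3534, 0.2265]
tool_rot: [-3.141, -0.0, 0.98]
contact_force: [0.5, 0.9, -0.3]
opening: 0.0692
grip_force: 0.0
```

```bash
cat > go.py <<'E'
from h import *
import sys
# go.py x y z yaw_deg : shift in tool axes (cm) and spin (deg)
def show(t):
    s=monitor.observe(); M=R.from_euler('xyz',s["tool_rot"]).as_matrix(); yaw=np.degrees(s["tool_rot"][2])
    print("t",round(s["time"],2),"pos",s["tool_pos"].round(4),"yaw",yaw.round(2),"open",round(s["opening"],4),"grip",round(s["grip_force"],1),"F",s["contact_force"].round(1))
    a=np.array(t,float)
    print("shift cm",((a[:3]-s["tool_pos"])@M*100).round(2),"spin",(yaw-a[3]).round(2))
if __name__=="__main__": show(sys.argv[1:5])
E
python3 go.py .442 .1235 .12 98
```

```text
t 0.6 pos [ 0.2737 -0.3534  0.2265] yaw 56.17 open 0.0692 grip 0.0 F [ 0.5  0.9 -0.3]
shift cm [ 48.98 -12.57  10.67] spin -41.83
```

Request:
{"method": "send_rows", "body": {
  "targets": [
    {"translation":[4.6,-1.2,0],"spin":-8.4,"jaw":0.75},
    {"translation":[9.2,-2.4,0],"spin":-16.8,"jaw":0.75},
    {"translation":[13.8,-3.6,0],"spin":-25.2,"jaw":0.75},
    {"translation":[18.4,-4.8,0],"spin":-33.6,"jaw":0.75},
    {"translation":[23,-6,0],"spin":-41.8,"jaw":0.75}
  ]
}}

```text
time: 1.1
tool_pos: [0.3525, -0.1291, 0.2266]
tool_rot: [3.142, 0.0, 1.71]
contact_force: [1.5, -0.0, -0.4]
opening: 0.0686
grip_force: 0.0
```

```bash
python3 go.py .442 .1235 .10 98
```

```text
t 1.1 pos [ 0.3525 -0.1291  0.2266] yaw 97.97 open 0.0686 grip 0.0 F [ 1.5 -0.  -0.4]
shift cm [23.77 12.37 12.66] spin -0.03
```

Request:
{"method": "send_rows", "body": {
  "targets": [
    {"translation":[4,2,1.5],"spin":0,"jaw":0.75},
    {"translation":[8.5,4.4,4],"spin":0,"jaw":0.75},
    {"translation":[13,6.8,6.5],"spin":0,"jaw":0.75},
    {"translation":[17.5,9.2,9],"spin":0,"jaw":0.75},
    {"translation":[22,11.5,11.5],"spin":0,"jaw":0.75}
  ]
}}

```text
time: 1.6
tool_pos: [0.4292, 0.0817, 0.1226]
tool_rot: [3.141, 0.0, 1.705]
contact_force: [0.9, -0.7, -0.4]
opening: 0.0689
grip_force: 0.0
```

Request:
{"method": "send_rows", "body": {
  "targets": [
    {"translation":[1.5,0.8,1],"spin":0,"jaw":0.75},
    {"translation":[1.5,0.8,1],"spin":0,"jaw":0.75},
    {"translation":[1.5,0.8,1],"spin":0,"jaw":0.75},
    {"translation":[1.5,0.8,1],"spin":0,"jaw":0.75},
    {"translation":[1.5,0.8,1],"spin":0,"jaw":0.75}
  ]
}}

```text
time: 2.1
tool_pos: [0.4351, 0.0947, 0.1142]
tool_rot: [3.14, 0.0, 1.703]
contact_force: [-0.0, -0.5, -1.2]
opening: 0.0686
grip_force: 0.0
```

```bash
python3 go.py .442 .1235 .016 98
```

```text
t 2.1 pos [0.4351 0.0947 0.1142] yaw 97.55 open 0.0686 grip 0.0 F [-0.  -0.5 -1.2]
shift cm [2.76 1.05 9.82] spin -0.45
```

Request:
{"method": "send_rows", "body": {
  "targets": [
    {"translation":[2.7,1.0,0],"spin":0,"jaw":0.75},
    {"translation":[2.7,1.0,1.5],"spin":0,"jaw":0.75},
    {"translation":[2.7,1.0,3],"spin":0,"jaw":0.75},
    {"translation":[2.7,1.0,4],"spin":0,"jaw":0.75},
    {"translation":[2.7,1.0,4],"spin":0,"jaw":0.75}
  ]
}}

```text
time: 2.6
tool_pos: [0.4406, 0.1231, 0.0728]
tool_rot: [-3.14, 0.0, 1.703]
contact_force: [0.0, 0.7, -0.1]
opening: 0.069
grip_force: 0.0
```

```bash
python3 go.py .442 .1235 .016 98; python3 - <<'E'
from h import *
p,d=read_camera("scene"); cv2.imwrite("pics/a1.png",cv2.resize(p[120:312,130:386,::-1],(768,576)))
E
```

```text
t 2.6 pos [0.4406 0.1231 0.0728] yaw 97.59 open 0.069 grip 0.0 F [ 0.   0.7 -0.1]
shift cm [0.02 0.16 5.68] spin -0.41
```

View pics/a1.png

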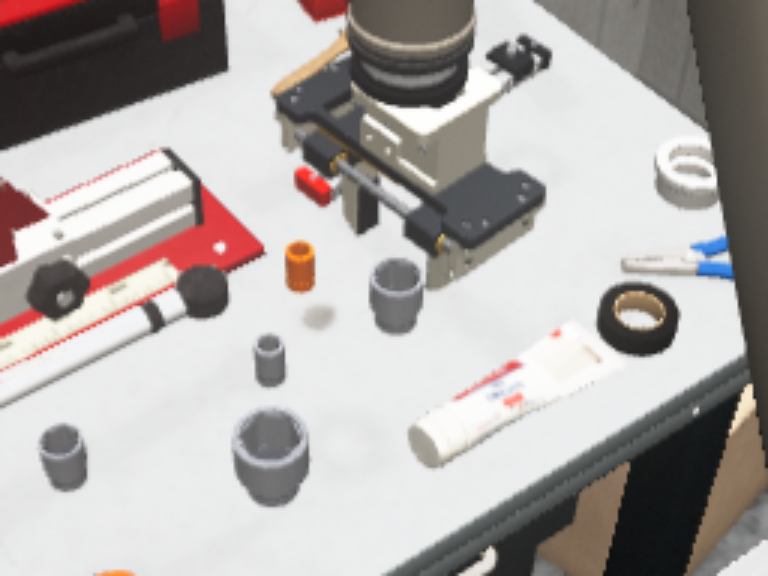

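The open fingers straddle socket_3: tips at (360,230) and (440,285), socket rim at (397,270). Descending.

Request:
{"method": "send_rows", "body": {
  "targets": [
    {"translation":[0,0.1,2],"spin":0,"jaw":0.75},
    {"translation":[0,0.1,4],"spin":0,"jaw":0.75},
    {"translation":[0,0.1,5.6],"spin":0,"jaw":0.75},
    {"translation":[0,0.1,5.6],"spin":0,"jaw":0.75},
    {"translation":[0,0.1,5.6],"spin":0,"jaw":0.35}
  ]
}}

```text
time: 3.15
tool_pos: [0.4427, 0.1238, 0.0182]
tool_rot: [3.141, 0.0, 1.704]
contact_force: [0.2, 0.2, -0.2]
opening: 0.0646
grip_force: 0.0
```

Request:
{"method": "send_rows", "body": {
  "targets": [
    {"translation":[0,0,0],"spin":0,"jaw":0.35},
    {"translation":[0,0,0],"spin":0,"jaw":0.35},
    {"translation":[0,0,0],"spin":0,"jaw":0.35},
    {"translation":[0,0,0],"spin":0,"jaw":0.35},
    {"translation":[0,0,0],"spin":0,"jaw":0.35}
  ]
}}

```text
time: 3.65
tool_pos: [0.4431, 0.124, 0.0182]
tool_rot: [3.14, 0.0, 1.705]
contact_force: [1.1, 0.5, 6.7]
opening: 0.0392
grip_force: 30.0
```

```bash
python3 go.py .6155 -.0695 .10 98
```

```text
t 3.65 pos [0.4431 0.124  0.0182] yaw 97.66 open 0.0392 grip 30.0 F [1.1 0.5 6.7]
shift cm [-21.48  14.53  -8.14] spin -0.34
```

Request:
{"method": "send_rows", "body": {
  "targets": [
    {"translation":[0,0,-2.5],"spin":0,"jaw":0.35},
    {"translation":[0,0,-5],"spin":0,"jaw":0.35},
    {"translation":[-2.8,1.9,-8],"spin":0,"jaw":0.35},
    {"translation":[-6.6,4.4,-8.1],"spin":0,"jaw":0.35},
    {"translation":[-10.4,7.0,-8.1],"spin":0,"jaw":0.35}
  ]
}}

```text
time: 4.15
tool_pos: [0.5263, 0.0294, 0.0996]
tool_rot: [3.14, 0.0, 1.706]
contact_force: [0.7, 0.8, -3.0]
opening: 0.0393
grip_force: 30.0
```

Request:
{"method": "send_rows", "body": {
  "targets": [
    {"translation":[-3.8,2.6,0],"spin":0,"jaw":0.35},
    {"translation":[-7.2,5,0],"spin":0,"jaw":0.35},
    {"translation":[-10,6.8,0],"spin":0,"jaw":0.35},
    {"translation":[-11.1,7.5,0],"spin":0,"jaw":0.35},
    {"translation":[-11.1,7.5,0],"spin":0,"jaw":0.35}
  ]
}}

```text
time: 4.65
tool_pos: [0.6145, -0.071, 0.0975]
tool_rot: [-3.14, -0.0, 1.702]
contact_force: [-0.7, 1.4, -3.1]
opening: 0.0394
grip_force: 30.0
```

```bash
python3 go.py .6155 -.0695 .064 98; python3 - <<'E'
from h import *
for n,c in(("scene",(.6155,-.0695,.07)),("top",(.6155,-.0695,.07))):
    p,d=read_camera(n); np.savez(n+"1.npz",p=p,d=d); u,v=proj(n,c)[0].astype(int); print(n,u,v)
    if n=="scene":cv2.imwrite("pics/a2.png",cv2.resize(p[v-60:v+60,u-80:u+80,::-1],(800,600),interpolation=cv2.INTER_CUBIC))
E
```

```text
t 4.65 pos [ 0.6145 -0.071   0.0975] yaw 97.54 open 0.0394 grip 30.0 F [-0.7  1.4 -3.1]
shift cm [0.14 0.12 3.35] spin -0.46
scene 283 134
top 338 151
```

View pics/a2.png

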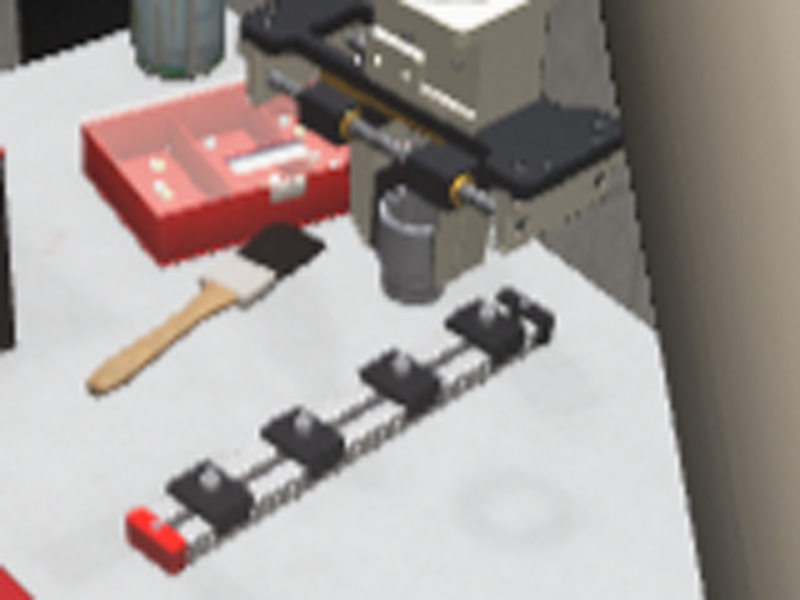

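Socket_3 is held upright with its foot near crop (411,290); clip 3's stud is directly below at (401,362). I'll check the foot against the stud numerically.

```bash
python3 - <<'E'
from h import *
s=monitor.observe(); t=s["tool_pos"]; b=t[2]-.018
u,v=proj("scene",(.6155,-.0695,.07))[0].astype(int)
q=proj("scene",[[t[0],t[1],b],[t[0],t[1],b+.02]])
print("crop px of foot centre (bottom, at 20mm)",((q-[u-80,v-60])*5).round())
I=np.load("scene1.npz")["p"].astype(int).mean(2)
for r in range(v-60+52,v-60+61): print(r,I[r,u-80+70:u-80+95].astype(int).tolist())
E
```

```text
crop px of foot centre (bottom, at 20mm) [[405. 288.]
 [408. 256.]]
126 [221, 220, 219, 220, 220, 201, 100, 85, 88, 90, 92, 95, 98, 98, 97, 96, 79, 106, 108, 108, 107, 110, 106, 105, 106]
127 [220, 220, 220, 220, 219, 219, 122, 87, 89, 91, 92, 96, 98, 98, 97, 95, 83, 106, 108, 109, 102, 110, 107, 107, 140]
128 [221, 221, 221, 220, 220, 219, 122, 87, 88, 87, 94, 95, 97, 98, 97, 94, 87, 108, 109, 108, 107, 103, 140, 179, 193]
129 [221, 221, 221, 221, 220, 220, 114, 84, 86, 83, 91, 91, 91, 92, 92, 94, 88, 106, 108, 109, 110, 139, 193, 210, 212]
130 [221, 220, 221, 221, 221, 219, 120, 80, 81, 86, 91, 90, 93, 95, 94, 96, 89, 108, 120, 142, 182, 195, 211, 211, 212]
131 [220, 221, 220, 221, 221, 220, 147, 87, 78, 78, 85, 91, 96, 98, 97, 90, 83, 102, 117, 189, 208, 210, 210, 209, 211]
132 [221, 219, 220, 220, 221, 220, 179, 95, 83, 83, 88, 88, 85, 84, 85, 85, 87, 94, 131, 204, 210, 209, 211, 210, 209]
133 [222, 221, 222, 220, 220, 220, 209, 165, 96, 91, 92, 92, 90, 91, 90, 92, 94, 108, 187, 209, 211, 211, 212, 211, 210]
134 [220, 221, 222, 220, 221, 220, 219, 211, 192, 168, 121, 98, 98, 99, 98, 115, 136, 186, 210, 212, 211, 210, 210, 169, 139]
```

Request:
{"method": "send_rows", "body": {
  "targets": [
    {"translation":[0.1,0.1,0.5],"spin":0,"jaw":0.35},
    {"translation":[0.1,0.1,2],"spin":0,"jaw":0.35},
    {"translation":[0.1,0.1,3.5],"spin":0,"jaw":0.35},
    {"translation":[0.1,0.1,4.1],"spin":0,"jaw":0.35},
    {"translation":[0.1,0.1,4.5],"spin":0,"jaw":0.35}
  ]
}}

```text
time: 5.25
tool_pos: [0.6148, -0.0677, 0.053]
tool_rot: [-3.14, -0.0, 1.705]
contact_force: [0.2, -0.3, -2.3]
opening: 0.0392
grip_force: 30.0
```

Request:
{"method": "send_rows", "body": {
  "targets": [
    {"translation":[0,0,0.2],"spin":0,"jaw":0.35},
    {"translation":[0,0,0.5],"spin":0,"jaw":0.35},
    {"translation":[0,0,0.8],"spin":0,"jaw":0.35},
    {"translation":[0,0,1.0],"spin":0,"jaw":0.35},
    {"translation":[0,0,1.0],"spin":0,"jaw":0.35}
  ]
}}

```text
time: 5.75
tool_pos: [0.6158, -0.0689, 0.0436]
tool_rot: [3.141, 0.0, 1.704]
contact_force: [1.3, -0.3, -3.7]
opening: 0.0395
grip_force: 30.0
```

```bash
python3 go.py .6155 -.0695 .042 98
```

```text
t 5.75 pos [ 0.6158 -0.0689  0.0436] yaw 97.65 open 0.0395 grip 30.0 F [ 1.3 -0.3 -3.7]
shift cm [-0.06 -0.03  0.16] spin -0.35
```

Request:
{"method": "send_rows", "body": {
  "targets": [
    {"translation":[0,0,0.1],"spin":0,"jaw":0.35},
    {"translation":[0,0,0.2],"spin":0,"jaw":0.35},
    {"translation":[0,0,0.2],"spin":0,"jaw":0.35},
    {"translation":[0,0,0.2],"spin":0,"jaw":0.35},
    {"translation":[0,0,0.2],"spin":0,"jaw":0.6}
  ]
}}

```text
time: 6.25
tool_pos: [0.6155, -0.0687, 0.0418]
tool_rot: [3.141, 0.0, 1.704]
contact_force: [0.3, 0.4, -0.2]
opening: 0.044
grip_force: 0.0
```

Request:
{"method": "send_rows", "body": {
  "targets": [
    {"translation":[0,0,0],"spin":0,"jaw":0.65},
    {"translation":[0,0,0],"spin":0,"jaw":0.65},
    {"translation":[0,0,-0.5],"spin":0,"jaw":0.65},
    {"translation":[0,0,-3],"spin":0,"jaw":0.65},
    {"translation":[0,0,-7],"spin":0,"jaw":0.65}
  ]
}}

```text
time: 6.75
tool_pos: [0.6137, -0.0683, 0.11]
tool_rot: [-3.136, -0.002, 1.704]
contact_force: [0.1, -0.3, -0.3]
opening: 0.0594
grip_force: 0.0
```

```bash
python3 go.py .3677 .2795 .12 98
```

```text
t 6.75 pos [ 0.6137 -0.0683  0.11  ] yaw 97.65 open 0.0594 grip 0.0 F [ 0.1 -0.3 -0.3]
shift cm [ 37.75 -19.75  -0.81] spin -0.35
```

Request:
{"method": "send_rows", "body": {
  "targets": [
    {"translation":[4.2,-2.2,-0.5],"spin":0,"jaw":0.85},
    {"translation":[8.4,-4.4,-0.5],"spin":0,"jaw":0.85},
    {"translation":[12.6,-6.6,-0.5],"spin":0,"jaw":0.85},
    {"translation":[16.8,-8.8,-0.5],"spin":0,"jaw":0.85},
    {"translation":[21,-11,-0.5],"spin":0,"jaw":0.85}
  ]
}}

```text
time: 7.25
tool_pos: [0.4772, 0.1261, 0.117]
tool_rot: [3.141, -0.0, 1.704]
contact_force: [0.3, 0.7, 0.6]
opening: 0.0775
grip_force: 0.0
```

Request:
{"method": "send_rows", "body": {
  "targets": [
    {"translation":[4.2,-2.2,0],"spin":0,"jaw":0.85},
    {"translation":[8.4,-4.4,0],"spin":0,"jaw":0.85},
    {"translation":[12.6,-6.6,0],"spin":0,"jaw":0.85},
    {"translation":[16.2,-8.5,0],"spin":0,"jaw":0.85},
    {"translation":[16.5,-8.7,0],"spin":0,"jaw":0.85}
  ]
}}

```text
time: 7.75
tool_pos: [0.3675, 0.2796, 0.1169]
tool_rot: [-3.141, -0.001, 1.709]
contact_force: [0.3, -0.9, 0.0]
opening: 0.078
grip_force: 0.0
```

```bash
python3 go.py .3677 .2795 .021 98;python3 - <<'E'
from h import *
p,d=read_camera("scene"); cv2.imwrite("pics/a3.png",cv2.resize(p[100:316,100:388,::-1],(768,576)))
E
```

```text
t 7.75 pos [0.3675 0.2796 0.1169] yaw 97.92 open 0.078 grip 0.0 F [ 0.3 -0.9  0. ]
shift cm [-0.02  0.02  9.59] spin -0.08
```

View pics/a3.png

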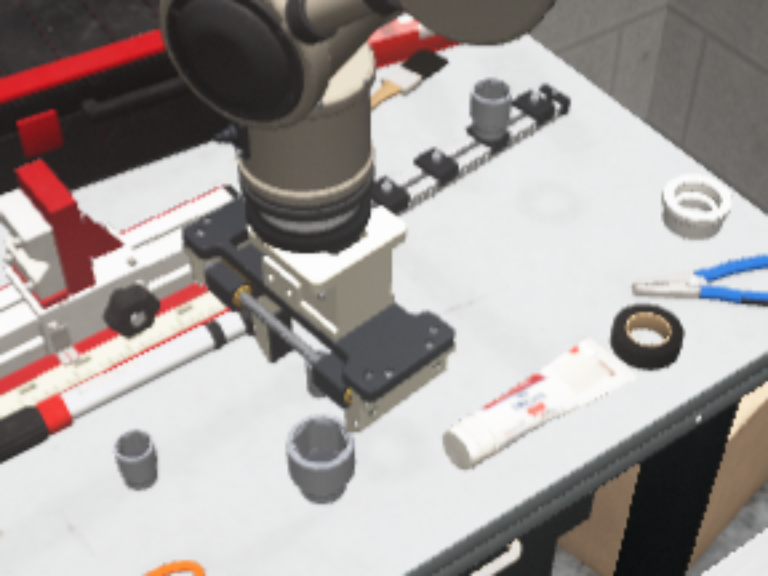

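Socket_3 stands upright on its clip at (490,105), and the gripper is over socket_4 at (320,440). Descend and grip.

Request:
{"method": "send_rows", "body": {
  "targets": [
    {"translation":[0,0,2],"spin":0,"jaw":0.85},
    {"translation":[0,0,4.5],"spin":0,"jaw":0.85},
    {"translation":[0,0,7],"spin":0,"jaw":0.85},
    {"translation":[0,0,9],"spin":0,"jaw":0.85},
    {"translation":[0,0,9.5],"spin":0,"jaw":0.85}
  ]
}}

```text
time: 8.3
tool_pos: [0.37, 0.2753, 0.0199]
tool_rot: [-3.139, 0.001, 1.703]
contact_force: [-0.2, -0.8, 0.4]
opening: 0.0782
grip_force: 0.0
```

Request:
{"method": "send_rows", "body": {
  "targets": [
    {"translation":[0,0,0],"spin":0,"jaw":0.85},
    {"translation":[0,0,0],"spin":0,"jaw":0.45},
    {"translation":[0,0,0],"spin":0,"jaw":0.45},
    {"translation":[0,0,0],"spin":0,"jaw":0.45},
    {"translation":[0,0,0],"spin":0,"jaw":0.45}
  ],
  "force": 35
}}

```text
time: 8.8
tool_pos: [0.3702, 0.2768, 0.0221]
tool_rot: [3.141, -0.0, 1.704]
contact_force: [-4.4, -1.1, 5.1]
opening: 0.0507
grip_force: 2.6
```

Request:
{"method": "send_rows", "body": {
  "targets": [
    {"translation":[0,0,0],"spin":0,"jaw":0.45},
    {"translation":[0,0,0],"spin":0,"jaw":0.45},
    {"translation":[0,0,-2],"spin":0,"jaw":0.45},
    {"translation":[0,0,-5],"spin":0,"jaw":0.45},
    {"translation":[0,0,-9],"spin":0,"jaw":0.45}
  ]
}}

```text
time: 9.3
tool_pos: [0.3688, 0.276, 0.111]
tool_rot: [-3.137, 0.002, 1.704]
contact_force: [1.2, 1.4, -3.3]
opening: 0.0496
grip_force: 35.0
```

```bash
python3 go.py .6246 -.1347 .13 98
```

```text
t 9.3 pos [0.3688 0.276  0.111 ] yaw 97.66 open 0.0496 grip 35.0 F [ 1.2  1.4 -3.3]
shift cm [-44.11  19.87  -1.91] spin -0.34
```

Request:
{"method": "send_rows", "body": {
  "targets": [
    {"translation":[-3.5,1.5,-2.2],"spin":0,"jaw":0.45},
    {"translation":[-7.9,3.5,-2.2],"spin":0,"jaw":0.45},
    {"translation":[-12.3,5.5,-2.2],"spin":0,"jaw":0.45},
    {"translation":[-16.7,7.5,-2.2],"spin":0,"jaw":0.45},
    {"translation":[-21.1,9.5,-2.2],"spin":0,"jaw":0.45}
  ]
}}

```text
time: 9.8
tool_pos: [0.4928, 0.0785, 0.1333]
tool_rot: [-3.141, -0.0, 1.705]
contact_force: [-0.1, 2.0, -3.4]
opening: 0.0499
grip_force: 35.0
```

Request:
{"method": "send_rows", "body": {
  "targets": [
    {"translation":[-4.4,2,0],"spin":0,"jaw":0.45},
    {"translation":[-8.8,4,0],"spin":0,"jaw":0.45},
    {"translation":[-13.2,6,0],"spin":0,"jaw":0.45},
    {"translation":[-17.6,8,0],"spin":0,"jaw":0.45},
    {"translation":[-20.5,9.3,0],"spin":0,"jaw":0.45}
  ]
}}

```text
time: 10.3
tool_pos: [0.6128, -0.1137, 0.1327]
tool_rot: [-3.141, 0.001, 1.703]
contact_force: [0.6, 0.5, -4.8]
opening: 0.0495
grip_force: 35.0
```

Request:
{"method": "send_rows", "body": {
  "targets": [
    {"translation":[-1.5,0.7,0],"spin":0,"jaw":0.45},
    {"translation":[-2.3,1,0],"spin":0,"jaw":0.45},
    {"translation":[-2.3,1,1],"spin":0,"jaw":0.45},
    {"translation":[-2.3,1,2],"spin":0,"jaw":0.45},
    {"translation":[-2.3,1,2],"spin":0,"jaw":0.45}
  ]
}}

```text
time: 10.8
tool_pos: [0.6231, -0.1303, 0.111]
tool_rot: [-3.137, -0.002, 1.706]
contact_force: [0.5, 0.1, -3.5]
opening: 0.0494
grip_force: 35.0
```

```bash
cat > held.py <<'E'
# held.py R_mm off_mm H_mm : where the held socket's rim is, by depth
from h import *
import sys
r,off,H=[float(a)/1000 for a in sys.argv[1:4]]
s=monitor.observe(); t=s["tool_pos"]; b=t[2]-off
p,d=read_camera("scene"); np.savez("scene2.npz",p=p,d=d)
P=cloud("scene",d).reshape(-1,3); M=R.from_euler('xyz',s["tool_rot"]).as_matrix()
q=(P-t)@M; k=(np.hypot(q[:,0],q[:,1])<r+.008)&(np.abs(q[:,1])<r*.6)&(P[:,2]>b-.005)&(P[:,2]<b+H+.004)
q=q[k]; print("n",k.sum(),"z range",np.percentile(P[k][:,2],[2,98]).round(4),"expect",round(b,4),round(b+H,4))
# outer wall: nearest points to camera in tool x
w=q[(q[:,2]<off-H*.5)&(q[:,0]>0)]   # upper half of body
from scipy.optimize import least_squares
f=least_squares(lambda c:np.hypot(w[:,0]-c[0],w[:,1])-r,[0],loss="soft_l1",f_scale=.001)
print("wall n",len(w),"centre offset along tool x mm",(f.x*1000).round(1),"resid",np.median(np.abs(f.fun)*1000).round(1))
E
python3 go.py .6246 -.1347 .05 98; python3 held.py 25 21 57
```

```text
t 10.8 pos [ 0.6231 -0.1303  0.111 ] yaw 97.73 open 0.0494 grip 35.0 F [ 0.5  0.1 -3.5]
shift cm [-0.47  0.12  6.1 ] spin -0.27
n 225 z range [0.0917 0.1467] expect 0.09 0.147
wall n 103 centre offset along tool x mm [1.5] resid 1.2
```

Request:
{"method": "send_rows", "body": {
  "targets": [
    {"translation":[-0.7,0.1,0.5],"spin":0,"jaw":0.45},
    {"translation":[-0.7,0.1,2.5],"spin":0,"jaw":0.45},
    {"translation":[-0.7,0.1,4.0],"spin":0,"jaw":0.45},
    {"translation":[-0.7,0.1,4.8],"spin":0,"jaw":0.45},
    {"translation":[-0.7,0.1,5.2],"spin":0,"jaw":0.45}
  ]
}}

```text
time: 11.35
tool_pos: [0.6267, -0.1388, 0.0609]
tool_rot: [-3.141, -0.0, 1.705]
contact_force: [0.1, -0.9, -3.0]
opening: 0.0495
grip_force: 35.0
```

Request:
{"method": "send_rows", "body": {
  "targets": [
    {"translation":[0,0,0.2],"spin":0,"jaw":0.45},
    {"translation":[0,0,0.5],"spin":0,"jaw":0.45},
    {"translation":[0,0,0.8],"spin":0,"jaw":0.45},
    {"translation":[0,0,1.0],"spin":0,"jaw":0.45},
    {"translation":[0,0,1.0],"spin":0,"jaw":0.45}
  ]
}}

```text
time: 11.85
tool_pos: [0.6268, -0.1388, 0.0514]
tool_rot: [-3.141, -0.0, 1.704]
contact_force: [0.2, 0.8, -2.4]
opening: 0.0491
grip_force: 35.0
```

```bash
python3 go.py .6246 -.1347 .045 98
```

```text
t 11.85 pos [ 0.6268 -0.1388  0.0514] yaw 97.65 open 0.0491 grip 35.0 F [ 0.2  0.8 -2.4]
shift cm [ 0.43 -0.16  0.64] spin -0.35
```

Request:
{"method": "send_rows", "body": {
  "targets": [
    {"translation":[0.05,-0.1,0.2],"spin":0,"jaw":0.45},
    {"translation":[0.05,-0.1,0.4],"spin":0,"jaw":0.45},
    {"translation":[0.05,-0.1,0.6],"spin":0,"jaw":0.45},
    {"translation":[0.05,-0.1,0.7],"spin":0,"jaw":0.45},
    {"translation":[0.05,-0.1,0.7],"spin":0,"jaw":0.45}
  ]
}}

```text
time: 12.35
tool_pos: [0.6258, -0.1385, 0.046]
tool_rot: [3.141, 0.0, 1.704]
contact_force: [-3.9, 0.8, 6.5]
opening: 0.0495
grip_force: 35.0
```

```bash
python3 go.py .6246 -.1347 .045 98; python3 held.py 25 21 57
```

```text
t 12.35 pos [ 0.6258 -0.1385  0.046 ] yaw 97.66 open 0.0495 grip 35.0 F [-3.9  0.8  6.5]
shift cm [ 0.39 -0.07  0.1 ] spin -0.34
n 207 z range [0.0211 0.0818] expect 0.025 0.082
wall n 92 centre offset along tool x mm [1.3] resid 1.1
```

Request:
{"method": "send_rows", "body": {
  "targets": [
    {"translation":[0,0,0.1],"spin":0,"jaw":0.45},
    {"translation":[0,0,0.2],"spin":0,"jaw":0.45},
    {"translation":[0,0,0.2],"spin":0,"jaw":0.45},
    {"translation":[0,0,0.2],"spin":0,"jaw":0.45},
    {"translation":[0,0,0.2],"spin":0,"jaw":0.7}
  ]
}}

```text
time: 12.9
tool_pos: [0.6265, -0.1387, 0.0447]
tool_rot: [3.139, 0.002, 1.704]
contact_force: [-0.2, 0.5, -0.2]
opening: 0.0541
grip_force: 0.0
```

Request:
{"method": "send_rows", "body": {
  "targets": [
    {"translation":[0,0,0],"spin":0,"jaw":0.75},
    {"translation":[0,0,0],"spin":0,"jaw":0.75},
    {"translation":[0,0,-0.5],"spin":0,"jaw":0.75},
    {"translation":[0,0,-3],"spin":0,"jaw":0.75},
    {"translation":[0,0,-7],"spin":0,"jaw":0.75}
  ]
}}

```text
time: 13.4
tool_pos: [0.6242, -0.138, 0.1107]
tool_rot: [-3.136, -0.003, 1.704]
contact_force: [0.7, 0.5, 0.3]
opening: 0.0689
grip_force: 0.0
```

Request:
{"method": "send_rows", "body": {
  "targets": [
    {"translation":[2,-1,-1],"spin":0,"jaw":0.5},
    {"translation":[6,-3,-1],"spin":0,"jaw":0.5},
    {"translation":[10.4,-5,-1],"spin":0,"jaw":0.5},
    {"translation":[14.8,-7,-1],"spin":0,"jaw":0.5},
    {"translation":[19.2,-9,-1],"spin":0,"jaw":0.5}
  ]
}}

```text
time: 13.9
tool_pos: [0.51, 0.0411, 0.1228]
tool_rot: [3.141, 0.0, 1.704]
contact_force: [0.5, 0.6, 0.3]
opening: 0.0462
grip_force: 0.0
```

```bash
python3 go.py .448 .230 .12 98; python3 - <<'E'
from h import *
p,d=read_camera("scene"); C=cloud("scene",d).reshape(-1,3)
for c,H in(((.6246,-.1347),.081),((.6155,-.0695),.074)):
    b=C[np.hypot(*(C[:,:2]-c).T)<.035]; b=b[(b[:,2]>H-.01)&(b[:,2]<H+.02)]; print(len(b),np.percentile(b[:,2],[90,98]).round(4),"want",H)
p,d=read_camera("top"); C=cloud("top",d).reshape(-1,3)
for c,H in(((.6246,-.1347),.081),((.6155,-.0695),.074)):
    b=C[np.hypot(*(C[:,:2]-c).T)<.035]; b=b[(b[:,2]>H-.01)&(b[:,2]<H+.02)]
    if len(b): print(len(b),np.percentile(b[:,2],[50,98]).round(4),"want",H,cv2.minEnclosingCircle((b[:,:2]*1000).astype(np.float32)))
E
```

```text
t 13.9 pos [0.51   0.0411 0.1228] yaw 97.62 open 0.0462 grip 0.0 F [0.5 0.6 0.3]
shift cm [19.54 -3.64  0.28] spin -0.38
37 [0.0822 0.0834] want 0.081
5 [0.074  0.0743] want 0.074
185 [0.0793 0.0834] want 0.081 ((624.7616577148438, -134.6669921875), 25.784503936767578)
58 [0.0715 0.0756] want 0.074 ((616.588623046875, -67.41919708251953), 20.502107620239258)
```

Request:
{"method": "send_rows", "body": {
  "targets": [
    {"translation":[4.5,-0.8,0],"spin":0,"jaw":0.5},
    {"translation":[9,-1.6,0],"spin":0,"jaw":0.5},
    {"translation":[13.5,-2.4,0],"spin":0,"jaw":0.5},
    {"translation":[18,-3.2,0],"spin":0,"jaw":0.5},
    {"translation":[19.5,-3.6,0],"spin":0,"jaw":0.5}
  ]
}}

```text
time: 14.5
tool_pos: [0.4489, 0.2313, 0.1229]
tool_rot: [3.141, -0.001, 1.707]
contact_force: [1.6, -0.7, -0.1]
opening: 0.0455
grip_force: 0.0
```

Request:
{"method": "send_rows", "body": {
  "targets": [
    {"translation":[0,0,2],"spin":0,"jaw":0.5},
    {"translation":[0,0,4],"spin":0,"jaw":0.5},
    {"translation":[0,0,6.5],"spin":0,"jaw":0.5},
    {"translation":[0,0,6.5],"spin":0,"jaw":0.5},
    {"translation":[0,0,6.5],"spin":0,"jaw":0.5}
  ]
}}

```text
time: 15.0
tool_pos: [0.45, 0.2281, 0.0578]
tool_rot: [-3.141, 0.0, 1.704]
contact_force: [1.1, -0.3, 1.1]
opening: 0.0457
grip_force: 0.0
```

```bash
python3 go.py .448 .230 .005 98; python3 - <<'E'
from h import *
p,d=read_camera("scene"); u,v=proj("scene",(.448,.23,.04))[0].astype(int); cv2.imwrite("pics/a4.png",cv2.resize(p[v-60:v+60,u-80:u+80,::-1],(800,600)))
E
```

```text
t 15.0 pos [0.45   0.2281 0.0578] yaw 97.63 open 0.0457 grip 0.0 F [ 1.1 -0.3  1.1]
shift cm [ 0.22 -0.17  5.28] spin -0.37
```

View pics/a4.png

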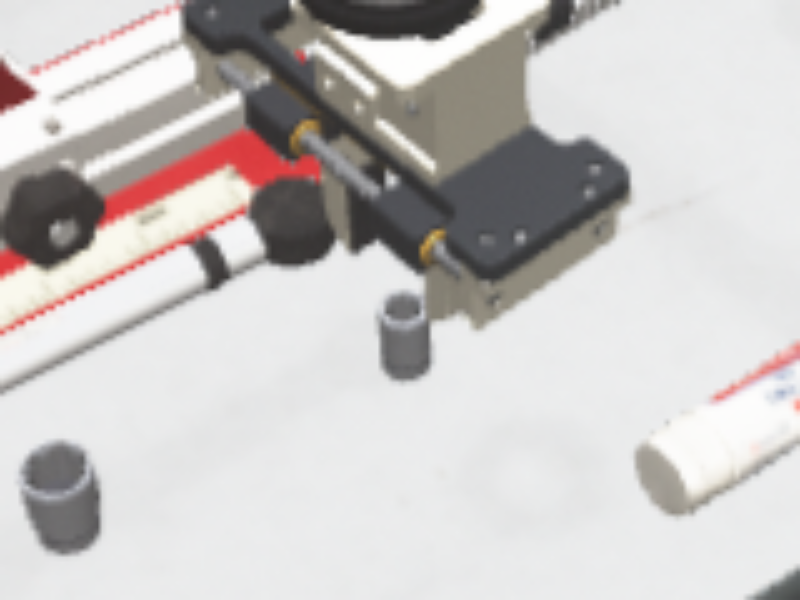

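The fingers straddle socket_1 (403,330), with the orange look-alike hidden and clear behind the gripper. The wrench head is near (295,215), so I narrow the jaw slightly before descending.

Request:
{"method": "send_rows", "body": {
  "targets": [
    {"translation":[0.2,-0.15,0],"spin":0,"jaw":0.42},
    {"translation":[0.2,-0.15,1],"spin":0,"jaw":0.42},
    {"translation":[0.2,-0.15,3],"spin":0,"jaw":0.42},
    {"translation":[0.2,-0.15,4.5],"spin":0,"jaw":0.42},
    {"translation":[0.2,-0.15,5.2],"spin":0,"jaw":0.42}
  ]
}}

```text
time: 15.55
tool_pos: [0.447, 0.2299, 0.0043]
tool_rot: [-3.14, 0.0, 1.704]
contact_force: [-0.4, -0.1, -0.0]
opening: 0.0388
grip_force: 0.0
```

Request:
{"method": "send_rows", "body": {
  "targets": [
    {"translation":[0,0,0],"spin":0,"jaw":0.42},
    {"translation":[0,0,0],"spin":0,"jaw":0.15},
    {"translation":[0,0,0],"spin":0,"jaw":0.15},
    {"translation":[0,0,0],"spin":0,"jaw":0.15},
    {"translation":[0,0,0],"spin":0,"jaw":0.15}
  ],
  "force": 25
}}

```text
time: 16.05
tool_pos: [0.4482, 0.2303, 0.0062]
tool_rot: [3.14, -0.0, 1.704]
contact_force: [0.5, 0.4, 2.3]
opening: 0.0211
grip_force: 25.0
```

```bash
python3 go.py .448 .230 .12 98
```

```text
t 16.05 pos [0.4482 0.2303 0.0062] yaw 97.65 open 0.0211 grip 25.0 F [0.5 0.4 2.3]
shift cm [-2.000e-02 -1.000e-02 -1.138e+01] spin -0.35
```

Request:
{"method": "send_rows", "body": {
  "targets": [
    {"translation":[0,0,-3],"spin":0,"jaw":0.15},
    {"translation":[0,0,-7],"spin":0,"jaw":0.15},
    {"translation":[-1.5,1,-10],"spin":0,"jaw":0.15},
    {"translation":[-5.3,3.6,-10],"spin":0,"jaw":0.15},
    {"translation":[-9.2,6.2,-10],"spin":0,"jaw":0.15}
  ]
}}

```text
time: 16.55
tool_pos: [0.5224, 0.147, 0.1072]
tool_rot: [3.139, 0.0, 1.707]
contact_force: [0.3, 1.0, -0.3]
opening: 0.0213
grip_force: 25.0
```

Request:
{"method": "send_rows", "body": {
  "targets": [
    {"translation":[-3.8,2.6,0],"spin":0,"jaw":0.15},
    {"translation":[-7.3,5,0],"spin":0,"jaw":0.15},
    {"translation":[-9.3,6.3,1],"spin":0,"jaw":0.15},
    {"translation":[-9.3,6.3,2.5],"spin":0,"jaw":0.15},
    {"translation":[-9.3,6.3,4],"spin":0,"jaw":0.15}
  ]
}}

```text
time: 17.05
tool_pos: [0.5965, 0.0623, 0.065]
tool_rot: [3.142, 0.0, 1.703]
contact_force: [0.0, -0.7, -1.1]
opening: 0.0217
grip_force: 25.0
```

Request:
{"method": "send_rows", "body": {
  "targets": [
    {"translation":[0,0,0],"spin":0,"jaw":0.15},
    {"translation":[0,0,0],"spin":0,"jaw":0.15},
    {"translation":[0,0,0],"spin":0,"jaw":0.15},
    {"translation":[0,0,0],"spin":0,"jaw":0.15},
    {"translation":[0,0,0],"spin":0,"jaw":0.15}
  ]
}}

```text
time: 17.55
tool_pos: [0.5965, 0.0636, 0.0663]
tool_rot: [3.14, 0.0, 1.705]
contact_force: [0.2, 0.8, 0.9]
opening: 0.0213
grip_force: 25.0
```

```bash
python3 go.py .597 .0636 .029 98; python3 held.py 11 5.5 38; python3 - <<'E'
from h import *
p=np.load("scene2.npz")["p"];u,v=proj("scene",(.597,.064,.06))[0].astype(int); print(u,v);cv2.imwrite("pics/a5.png",cv2.resize(p[v-45:v+45,u-60:u+60,::-1],(800,600),interpolation=cv2.INTER_CUBIC))
E
```

```text
t 17.55 pos [0.5965 0.0636 0.0663] yaw 97.67 open 0.0213 grip 25.0 F [0.2 0.8 0.9]
shift cm [-0.    0.05  3.73] spin -0.33
n 53 z range [0.0608 0.0987] expect 0.0608 0.0988
wall n 28 centre offset along tool x mm [-1.4] resid 0.8
244 160
```

View pics/a5.png

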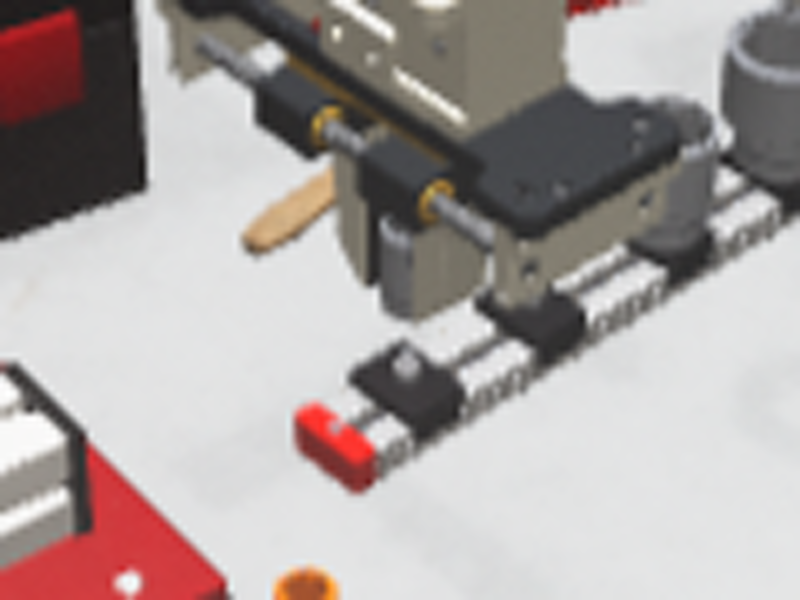

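Socket_1 hangs upright at (400,270), lined up over the red-end clip's stud at (405,360). Lowering.

Request:
{"method": "send_rows", "body": {
  "targets": [
    {"translation":[0.05,0.05,1.2],"spin":0,"jaw":0.15},
    {"translation":[0.05,0.05,2],"spin":0,"jaw":0.15},
    {"translation":[0.05,0.05,2.5],"spin":0,"jaw":0.15},
    {"translation":[0.05,0.05,2.8],"spin":0,"jaw":0.15},
    {"translation":[0.05,0.05,3.1],"spin":0,"jaw":0.15}
  ]
}}

```text
time: 18.1
tool_pos: [0.5965, 0.0639, 0.0341]
tool_rot: [-3.141, 0.0, 1.704]
contact_force: [0.5, 0.3, -1.2]
opening: 0.0216
grip_force: 25.0
```

Request:
{"method": "send_rows", "body": {
  "targets": [
    {"translation":[0,0,0.2],"spin":0,"jaw":0.15},
    {"translation":[0,0,0.4],"spin":0,"jaw":0.15},
    {"translation":[0,0,0.6],"spin":0,"jaw":0.15},
    {"translation":[0,0,0.6],"spin":0,"jaw":0.15},
    {"translation":[0,0,0.6],"spin":0,"jaw":0.15}
  ]
}}

```text
time: 18.6
tool_pos: [0.5971, 0.0639, 0.0301]
tool_rot: [3.14, 0.001, 1.704]
contact_force: [-2.7, -0.5, 9.9]
opening: 0.0217
grip_force: 25.0
```

```bash
python3 go.py .597 .0636 .029 98
```

```text
t 18.6 pos [0.5971 0.0639 0.0301] yaw 97.66 open 0.0217 grip 25.0 F [-2.7 -0.5  9.9]
shift cm [-0.03 -0.01  0.11] spin -0.34
```

Request:
{"method": "send_rows", "body": {
  "targets": [
    {"translation":[0,0,0],"spin":0,"jaw":0.42},
    {"translation":[0,0,0],"spin":0,"jaw":0.42},
    {"translation":[0,0,0],"spin":0,"jaw":0.42},
    {"translation":[0,0,-1],"spin":0,"jaw":0.42},
    {"translation":[0,0,-4],"spin":0,"jaw":0.42}
  ]
}}

```text
time: 19.1
tool_pos: [0.5946, 0.064, 0.0666]
tool_rot: [-3.135, -0.001, 1.704]
contact_force: [0.6, 0.0, 0.2]
opening: 0.0386
grip_force: 0.0
```

Request:
{"method": "send_rows", "body": {
  "targets": [
    {"translation":[0,0,-5],"spin":0,"jaw":0.6},
    {"translation":[4,-1.8,-6],"spin":0,"jaw":0.6},
    {"translation":[8.4,-3.8,-6],"spin":0,"jaw":0.6},
    {"translation":[12.8,-5.8,-6],"spin":0,"jaw":0.6},
    {"translation":[17.2,-7.8,-6],"spin":0,"jaw":0.6}
  ]
}}

```text
time: 19.6
tool_pos: [0.4955, 0.2253, 0.1295]
tool_rot: [3.14, -0.0, 1.704]
contact_force: [0.5, 1.4, 0.3]
opening: 0.055
grip_force: 0.0
```

```bash
python3 go.py .4520 .3892 .12 98; python3 - <<'E'
from h import *
for n in("scene","top"):
    p,d=read_camera(n); C=cloud(n,d).reshape(-1,3); c=(.597,.0636); H=.062
    b=C[np.hypot(*(C[:,:2]-c).T)<.025]; b=b[(b[:,2]>H-.008)&(b[:,2]<H+.02)]
    if len(b): print(n,len(b),np.percentile(b[:,2],[50,98]).round(4),"want",H,cv2.minEnclosingCircle((b[:,:2]*1000).astype(np.float32)))
E
```

```text
t 19.6 pos [0.4955 0.2253 0.1295] yaw 97.61 open 0.055 grip 0.0 F [0.5 1.4 0.3]
shift cm [16.82 -2.14  0.95] spin -0.39
scene 9 [0.0611 0.0647] want 0.062 ((595.968017578125, 58.018184661865234), 6.839094638824463)
top 36 [0.0603 0.0635] want 0.062 ((595.2394409179688, 63.58397674560547), 10.57513427734375)
```

Request:
{"method": "send_rows", "body": {
  "targets": [
    {"translation":[4.5,-0.6,0],"spin":0,"jaw":0.52},
    {"translation":[9,-1.2,0],"spin":0,"jaw":0.52},
    {"translation":[13.5,-1.8,0],"spin":0,"jaw":0.52},
    {"translation":[16.5,-2.1,0],"spin":0,"jaw":0.52},
    {"translation":[16.8,-2.1,0],"spin":0,"jaw":0.52}
  ]
}}

```text
time: 20.2
tool_pos: [0.4525, 0.3906, 0.1289]
tool_rot: [3.141, -0.001, 1.708]
contact_force: [0.4, -0.3, -0.2]
opening: 0.0479
grip_force: 0.0
```

Request:
{"method": "send_rows", "body": {
  "targets": [
    {"translation":[0,0,2],"spin":0,"jaw":0.52},
    {"translation":[0,0,4],"spin":0,"jaw":0.52},
    {"translation":[0,0,6],"spin":0,"jaw":0.52},
    {"translation":[0,0,6],"spin":0,"jaw":0.52},
    {"translation":[0,0,6],"spin":0,"jaw":0.52}
  ]
}}

```text
time: 20.7
tool_pos: [0.4539, 0.387, 0.0689]
tool_rot: [-3.142, 0.0, 1.703]
contact_force: [0.2, -0.1, 0.4]
opening: 0.0475
grip_force: 0.0
```

```bash
python3 go.py .4520 .3892 .013 98; python3 - <<'E'
from h import *
p,d=read_camera("scene"); u,v=proj("scene",(.452,.389,.04))[0].astype(int); print(u,v); cv2.imwrite("pics/a6.png",cv2.resize(p[v-75:v+75,u-100:u+100,::-1],(800,600)))
E
```

```text
t 20.7 pos [0.4539 0.387  0.0689] yaw 97.6 open 0.0475 grip 0.0 F [ 0.2 -0.1  0.4]
shift cm [ 0.25 -0.16  5.59] spin -0.4
149 266
```

View pics/a6.png

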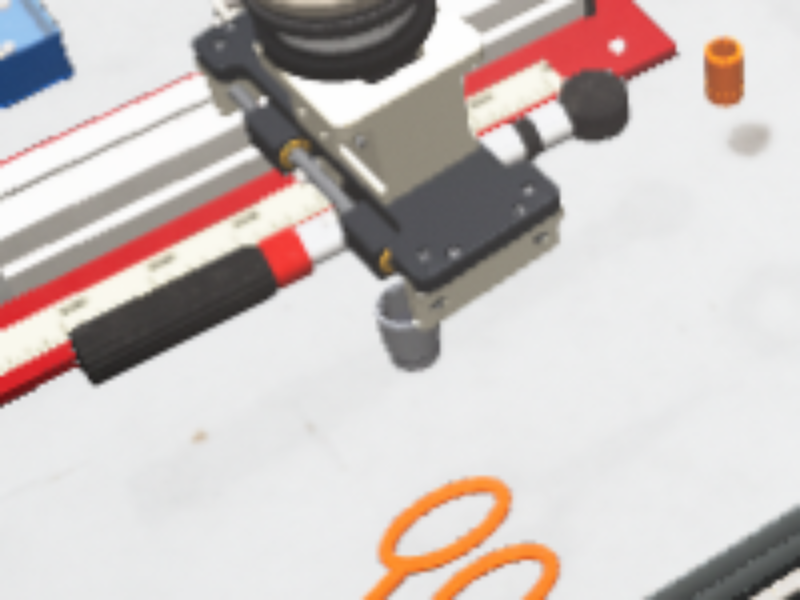

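The fingers straddle socket_2 at (408,330), clear of the wrench at (320,235). Descend, grip and lift.

Request:
{"method": "send_rows", "body": {
  "targets": [
    {"translation":[0.25,-0.15,0],"spin":0,"jaw":0.52},
    {"translation":[0.25,-0.15,1.5],"spin":0,"jaw":0.52},
    {"translation":[0.25,-0.15,3],"spin":0,"jaw":0.52},
    {"translation":[0.25,-0.15,4.5],"spin":0,"jaw":0.52},
    {"translation":[0.25,-0.15,5.6],"spin":0,"jaw":0.52}
  ]
}}

```text
time: 21.25
tool_pos: [0.4516, 0.3903, 0.0126]
tool_rot: [3.141, -0.0, 1.705]
contact_force: [0.4, 0.3, 0.0]
opening: 0.0477
grip_force: 0.0
```

Request:
{"method": "send_rows", "body": {
  "targets": [
    {"translation":[0,0,0],"spin":0,"jaw":0.52},
    {"translation":[0,0,0],"spin":0,"jaw":0.25},
    {"translation":[0,0,0],"spin":0,"jaw":0.25},
    {"translation":[0,0,0],"spin":0,"jaw":0.25},
    {"translation":[0,0,0],"spin":0,"jaw":0.25}
  ]
}}

```text
time: 21.75
tool_pos: [0.4521, 0.3905, 0.0135]
tool_rot: [3.14, -0.001, 1.704]
contact_force: [-0.1, 0.5, 3.7]
opening: 0.0295
grip_force: 25.0
```

```bash
python3 go.py .606 .0002 .12 98
```

```text
t 21.75 pos [0.4521 0.3905 0.0135] yaw 97.65 open 0.0295 grip 25.0 F [-0.1  0.5  3.7]
shift cm [-40.72  10.08 -10.66] spin -0.35
```

Request:
{"method": "send_rows", "body": {
  "targets": [
    {"translation":[0,0,-3],"spin":0,"jaw":0.25},
    {"translation":[0,0,-7.5],"spin":0,"jaw":0.25},
    {"translation":[-1,0,-12],"spin":0,"jaw":0.25},
    {"translation":[-5.5,0,-13],"spin":0,"jaw":0.25},
    {"translation":[-10.3,0,-13],"spin":0,"jaw":0.25}
  ]
}}

```text
time: 22.25
tool_pos: [0.466, 0.2882, 0.1452]
tool_rot: [3.136, -0.001, 1.707]
contact_force: [1.1, -0.3, -2.9]
opening: 0.0295
grip_force: 25.0
```

Request:
{"method": "send_rows", "body": {
  "targets": [
    {"translation":[-4.8,0,0],"spin":0,"jaw":0.25},
    {"translation":[-9.6,0,0],"spin":0,"jaw":0.25},
    {"translation":[-14.3,1,0],"spin":0,"jaw":0.25},
    {"translation":[-18.7,3,0],"spin":0,"jaw":0.25},
    {"translation":[-23,5.2,0],"spin":0,"jaw":0.25}
  ]
}}

```text
time: 22.75
tool_pos: [0.5474, 0.065, 0.1429]
tool_rot: [-3.141, -0.0, 1.704]
contact_force: [1.5, 1.1, -2.1]
opening: 0.0293
grip_force: 25.0
```

Request:
{"method": "send_rows", "body": {
  "targets": [
    {"translation":[-3.5,2.4,0],"spin":0,"jaw":0.25},
    {"translation":[-7,4.6,0],"spin":0,"jaw":0.25},
    {"translation":[-7.4,4.9,2],"spin":0,"jaw":0.25},
    {"translation":[-7.4,4.9,4.5],"spin":0,"jaw":0.25},
    {"translation":[-7.4,4.9,7],"spin":0,"jaw":0.25}
  ]
}}

```text
time: 23.25
tool_pos: [0.6056, -0.0005, 0.0717]
tool_rot: [-3.141, -0.0, 1.703]
contact_force: [-0.2, 0.8, -1.1]
opening: 0.0296
grip_force: 25.0
```

Request:
{"method": "send_rows", "body": {
  "targets": [
    {"translation":[0,0,0],"spin":0,"jaw":0.25},
    {"translation":[0,0,0],"spin":0,"jaw":0.25},
    {"translation":[0,0,0],"spin":0,"jaw":0.25},
    {"translation":[0,0,0],"spin":0,"jaw":0.25},
    {"translation":[0,0,0],"spin":0,"jaw":0.25}
  ]
}}

```text
time: 23.75
tool_pos: [0.6062, 0.0001, 0.0737]
tool_rot: [3.14, 0.001, 1.705]
contact_force: [-0.1, -0.3, -1.0]
opening: 0.0294
grip_force: 25.0
```

```bash
python3 go.py .606 .0002 .037 98; python3 held.py 15 13 42
```

```text
t 23.75 pos [6.062e-01 1.000e-04 7.370e-02] yaw 97.66 open 0.0294 grip 25.0 F [-0.1 -0.3 -1. ]
shift cm [ 0.01 -0.03  3.67] spin -0.34
n 78 z range [0.063  0.1022] expect 0.0607 0.1027
wall n 37 centre offset along tool x mm [-2.6] resid 0.8
```

Request:
{"method": "send_rows", "body": {
  "targets": [
    {"translation":[0.1,0,1.2],"spin":0,"jaw":0.25},
    {"translation":[0.1,0,2],"spin":0,"jaw":0.25},
    {"translation":[0.1,0,2.4],"spin":0,"jaw":0.25},
    {"translation":[0.1,0,2.7],"spin":0,"jaw":0.25},
    {"translation":[0.1,0,3.0],"spin":0,"jaw":0.25}
  ]
}}

```text
time: 24.3
tool_pos: [0.6055, 0.0011, 0.0421]
tool_rot: [-3.141, 0.0, 1.704]
contact_force: [0.5, -0.4, -0.9]
opening: 0.0294
grip_force: 25.0
```

Request:
{"method": "send_rows", "body": {
  "targets": [
    {"translation":[0,0,0.2],"spin":0,"jaw":0.25},
    {"translation":[0,0,0.4],"spin":0,"jaw":0.25},
    {"translation":[0,0,0.6],"spin":0,"jaw":0.25},
    {"translation":[0,0,0.7],"spin":0,"jaw":0.25},
    {"translation":[0,0,0.7],"spin":0,"jaw":0.25}
  ]
}}

```text
time: 24.8
tool_pos: [0.6061, 0.001, 0.0374]
tool_rot: [3.14, 0.001, 1.704]
contact_force: [-3.0, -0.7, 10.9]
opening: 0.0294
grip_force: 25.0
```

```bash
python3 go.py .606 .0002 .037 98
```

```text
t 24.8 pos [0.6061 0.001  0.0374] yaw 97.66 open 0.0294 grip 25.0 F [-3.  -0.7 10.9]
shift cm [-0.08 -0.02  0.04] spin -0.34
```

Seated: height as expected, 11 N reaction. Release, retreat and check.

Request:
{"method": "send_rows", "body": {
  "targets": [
    {"translation":[0,0,0],"spin":0,"jaw":0.52},
    {"translation":[0,0,0],"spin":0,"jaw":0.52},
    {"translation":[0,0,0],"spin":0,"jaw":0.52},
    {"translation":[0,0,-1],"spin":0,"jaw":0.52},
    {"translation":[0,0,-4],"spin":0,"jaw":0.52}
  ]
}}

```text
time: 25.3
tool_pos: [0.6036, 0.0013, 0.0736]
tool_rot: [-3.135, -0.002, 1.704]
contact_force: [0.8, -0.2, -0.6]
opening: 0.0477
grip_force: 0.0
```

Request:
{"method": "send_rows", "body": {
  "targets": [
    {"translation":[0,0,-4],"spin":0,"jaw":0.52},
    {"translation":[0,-2,-8],"spin":0,"jaw":0.52},
    {"translation":[0,-6,-10],"spin":0,"jaw":0.52},
    {"translation":[0,-10.5,-10],"spin":0,"jaw":0.52},
    {"translation":[0,-15,-10],"spin":0,"jaw":0.52}
  ]
}}

```text
time: 25.8
tool_pos: [0.4557, -0.019, 0.1768]
tool_rot: [3.139, 0.001, 1.705]
contact_force: [-0.0, 0.1, 1.0]
opening: 0.0476
grip_force: 0.0
```

Request:
{"method": "send_rows", "body": {
  "targets": [
    {"translation":[0,-4.5,0],"spin":0,"jaw":0.52},
    {"translation":[0,-7,0],"spin":0,"jaw":0.52},
    {"translation":[0,-7,0],"spin":0,"jaw":0.52},
    {"translation":[0,-7,0],"spin":0,"jaw":0.52},
    {"translation":[0,-7,0],"spin":0,"jaw":0.52}
  ]
}}

```text
time: 26.3
tool_pos: [0.3888, -0.0283, 0.176]
tool_rot: [3.14, 0.001, 1.704]
contact_force: [0.1, 0.5, 0.5]
opening: 0.0475
grip_force: 0.0
```

```bash
python3 - <<'E'
from h import *
cl=[((.597,.0636),.062,11),((.606,.0002),.066,15),((.6155,-.0695),.074,20),((.6246,-.1347),.081,25)]
for n in("top","scene"):
    p,d=read_camera(n); C=cloud(n,d).reshape(-1,3)
    for c,H,r in cl:
        b=C[np.hypot(*(C[:,:2]-c).T)<.03]; b=b[(b[:,2]>H-.008)&(b[:,2]<H+.02)]
        if len(b): e=cv2.minEnclosingCircle((b[:,:2]*1000).astype(np.float32)); print(n,len(b),np.percentile(b[:,2],98).round(4),"want",H,np.round(e[0],1),round(e[1],1),r)
    if n=="scene":
        u,v=proj(n,(.61,-.03,.04))[0].astype(int); cv2.imwrite("pics/f.png",cv2.resize(p[v-60:v+60,u-80:u+80,::-1],(800,600),interpolation=cv2.INTER_CUBIC))
E
```

```text
top 39 0.063 want 0.062 [595.2  63.2] 11.2 11
top 54 0.0682 want 0.066 [6.051e+02 2.000e-01] 15.3 15
top 96 0.0759 want 0.074 [614.2 -68.2] 20.4 20
top 169 0.0838 want 0.081 [ 624.8 -135.1] 25.7 25
scene 55 0.0625 want 0.062 [596.   64.3] 11.6 11
scene 72 0.0673 want 0.066 [6.053e+02 1.000e-01] 15.4 15
scene 104 0.0757 want 0.074 [613.5 -69.8] 21.7 20
scene 126 0.0832 want 0.081 [ 622.5 -135.4] 25.7 25
```

View pics/f.png

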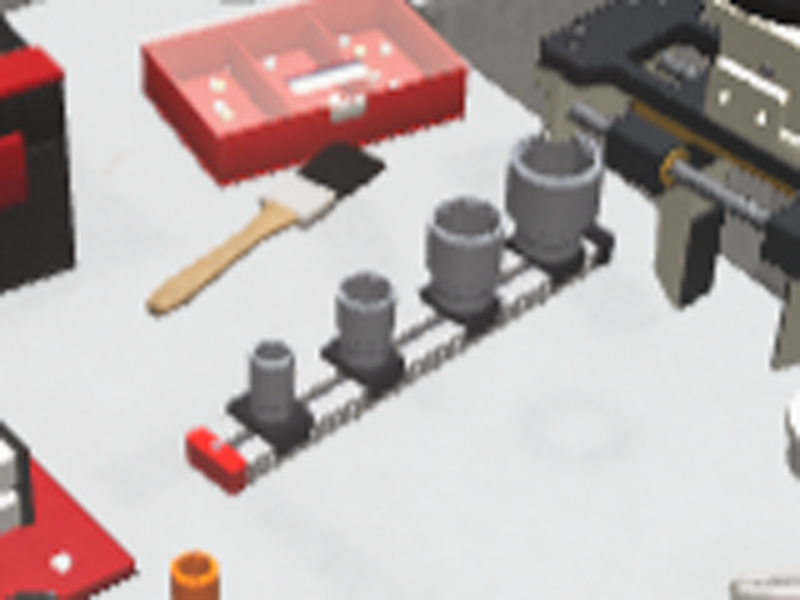

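All four stand upright in size order: (272,385), (366,320), (465,258), (553,200), smallest at the red stop (215,460). The orange one is untouched. The heights read up to 2–3 mm high, so I'll check the depth bias against the bench beside each clip.

```bash
python3 - <<'E'
from h import *
P0={n:cloud(n,np.load(n+"0.npz")["d"]).reshape(-1,3) for n in("top","scene")}
H0=[((.448,.230),.038),((.452,.389),.042),((.442,.1235),.05),((.3677,.2795),.057)]
cl=[((.597,.0636),.062),((.606,.0002),.066),((.6155,-.0695),.074),((.6246,-.1347),.081)]
def top(C,c,H):
    b=C[np.hypot(*(C[:,:2]-c).T)<.03][:,2]; b=b[(b>H-.004)&(b<H+.02)]; return np.median(b)-H
for n in P0:
    p,d=read_camera(n); C=cloud(n,d).reshape(-1,3)
    for (c0,h0),(c,H) in zip(H0,cl):
        k=C[(np.abs(C[:,0]-c[0]+.06)<.012)&(np.abs(C[:,1]-c[1])<.02)]
        print(n,"rim bias before/after mm",(top(P0[n],c0,h0)*1000).round(1),(top(C,c,H)*1000).round(1),"bench",(np.median(k[:,2])*1000).round(1))
E
```

```text
top rim bias before/after mm -1.2 -1.6 bench -0.6
top rim bias before/after mm -1.3 -0.9 bench -0.4
top rim bias before/after mm -1.4 -1.1 bench -0.8
top rim bias before/after mm -0.8 -1.1 bench -0.4
scene rim bias before/after mm -1.7 -1.4 bench -0.2
scene rim bias before/after mm -1.7 -1.9 bench -0.2
scene rim bias before/after mm -1.4 -1.0 bench -0.2
scene rim bias before/after mm -1.3 -0.8 bench -0.2
```

The rim bias on the rail matches the bias on the bench to within 0.5 mm, so all four are fully seated.

```bash
python3 -c "
from h import *
print(job.hand_in())"
```

```text
the job is handed in; nothing more can be done
None
```

The job is handed in: all four sockets are on the rail in size order, smallest at the red stop, upright, fully seated and let go, finished at about 26 s on the robot's clock.

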